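# Seat a bracket in the drill jig

## Robot

A 6-joint arm with a two-finger parallel gripper is mounted at the origin on the work surface. World frame = base frame: x ahead of the robot, y to its left, z up, the work surface at z = 0. Lengths are in m, angles in rad, forces in N, time in s.
With the tool pointing down it reaches from about 0.275 to 0.825 m from the base axis. Payload 4.9 kg.
Tool frame: the origin (TCP) lies midway between the tips of the shut fingers; the grasp point (between the pads) lies 19 mm behind it (bot.grip_depth is the distance from the TCP to the grasp point, in m); z points along the fingers, y is the line along which they close (so a half turn about z gives the same grasp; the last joint's range is limited). The gripper opens to 85 mm and grips with 20 to 120 N. Pads are 22 mm wide; open, the fingers measure 114 mm over their backs; the gripper's body (76 mm by 85 mm) begins 54 mm behind the grasp point. The pads swing forward as they close: fully open they stand 13 mm farther back than shut.
Start: joints at [-1.449, 0.326, -0.193, 1.052, 0, 1.437], TCP at [0.139, -0.532, 0.191] pointing down, gripper open.
Joint ranges: [-2.65, 2.65], [-0.97, 1.79], [-1.3, 1.35], [-1.93, 2.1], [-1.47, 1.37], [-3.14, 3.14]. Speed limits (rad/s): [2.57, 2.57, 3.14, 3.14, 3.14, 3.14].

## Interface

Orientations are given as a unit quaternion [w, x, y, z].
In Python, from cell import bot gives the robot as it stands. Calls block until the motion is done:
- bot.move_pose(position, orientation): joint-space move of the TCP to a pose.
- bot.move_linear(position, speed=0.15, rotation=None, until_force=None): straight line of the TCP; rotation=None keeps the orientation; speed is the mean speed in m/s. With until_force (N) it stops when the force on the tool has changed by that much, and returns True; else False.
- bot.goto_joints(angles): joint-space move.
- bot.set_gripper(opening, grasp_force=None): opening from 0.0 (shut) to 1.0 (fully open); grasp_force is the grip in N (None keeps the last); returns when the fingers have stopped.
- bot.wait(seconds).
- bot.solve_ik(position, orientation): joint angles nearest the present ones, or None.
- bot.camera(name): name is "scene" or "top" or "wrist"; returns the picture (384x512x3 uint8, red, green, blue); there is no depth.
- bot.calibration(name): a dict with "mtx" (3x3 intrinsics, pixels), "k1" (the pictures are not rectified: a ray, as slopes to the right and down, at radius r is drawn at 1 + k1 r^2 times it, then the intrinsics apply), "extrinsics" (4x4, takes a point from world to camera coordinates); the wrist camera has in their place "hand_eye" (4x4, takes a point from camera to tool coordinates, whose origin is the TCP and whose axes are the flange's). Camera axes: x right, y down, z forward; pixel columns grow to the right and rows downward; lengths in m; the calibration is good to about 2 mm. A picture is of the moment at which its call begins: read the wrist's pose just before it. calibration takes no time and is no camera call.
A pose or a line that the arm cannot do raises bot.PlanningError and nothing moves.
- bot.close_job(): hands the job in; it is judged then, once.
Trained networks look in the newest picture that a camera, given by its name, has taken for a name from the list of things; names that differ only in an ending like _2 or _b are one class to them, and where a whole thing is asked for, a point or a joint stands for the part that bears it (a point fixed in the world has none). Each returns a list of dicts, best first, with "confidence" (0 to 1); they miss things now and then, are a little off and sometimes report something else, mostly with a low value. They report only what shows in the picture. A call takes as long as a camera call. They do not tell look-alikes from the thing itself.
- bot.search_frame(camera, thing): "bbox" ([left, top, width, height] in pixels, round what is visible of it).
Readings, each from a call of its own:
- bot.read_clock(): time.
- bot.read_joint_positions(): joint angles.
- bot.read_joint_vel(): joint speeds.
- bot.read_joint_efforts(): joint torques, N m.
- bot.read_position(): TCP position.
- bot.read_tool_rot(): TCP orientation.
- bot.read_ft_force(): force on the tool from outside, world axes, zero at the start.
- bot.read_moment(): the same for the moment, N m.
- bot.read_gripper_width(): opening from 0.0 (shut) to 1.0 (fully open).
- bot.read_finger_force(): force on a finger pad.
Only numpy, scipy, OpenCV 4.12 (cv2) and the standard library are available. Lean on these libraries where they do the work, as an engineer would, in place of code of your own. Each camera call takes 0.05 s, during which the arm holds its last target. There are 200 camera calls.

## Task

Seat the folded steel bracket in the drill jig, ready for drilling: with the fingertips, push it along the jig plate until the edge of its foot lies flush against the fence along its whole length and its left end is right up against the red end stop. Only push it, keeping it flat on the plate; do not pick it up or tip it. Leave the cordless drill, spray can, battery pack and deburring tool where they are, and come away clear.

Things in the scene. Friction and masses are not known exactly. Their poses are not given: they have to be found in the camera images.
- jig: Drill jig, bolted down. Aluminium plate 250 (x) x 400 (y) x 12 mm; origin: centre of its underside on the bench, so the plate's top is 12 mm above it. x points away from the robot, y left, z up. A dark steel fence along its far side is 360 mm long, 25 thick, 20 high above the plate; its face (looking to -x) is at x = +85 mm.
- bush (a point): Brass drill bush in the jig's blue bush plate; this point is on the bush's axis at the level of the jig plate's top, 20 mm in front of the fence face. The bush plate is bolted on the fence, 38 mm wide (y), reaches 35 mm out from the fence face, 20 to 30 mm above the jig plate; the bush hangs to 14 mm above the plate, so the bracket's foot slides under.
- stop: Red end stop clamped on the fence (fixed; its place along the fence differs each time). Axes as the jig's. Origin: where its flat face (looking to -y, 28 mm out from the fence) meets the fence face at plate-top level. 24 mm wide (y), 32 mm high, black screw on top to 50 mm above the plate. A seated bracket has its origin at (-30, -70, 0) mm here, axes parallel.
- bracket: Loose dark steel L bracket, 5 mm thick, 0.55 kg. Foot 60 (x) x 140 mm (y) flat on the jig plate; flange 45 mm high along its near (-x) edge, outer face at x = -30 mm. Origin: centre of the foot, underside. Foot edge for the fence at x = +30, left end (to the stop) y = +70, right end y = -70 mm; centre of mass x = -11 mm. Starts skewed up to 0.3 rad. Slides at 2 to 5 N of push.
- drill: Bystander: red and black cordless drill standing on its battery foot, 125 x 76 mm foot, 225 mm tall, about 190 mm long with the chuck and bit pointing to its -x. Origin: centre of the underside.
- can: Bystander: standing spray can, 53 mm diameter, 165 mm tall, white and blue. Origin: centre of the underside.
- battery: Bystander: black battery pack with a red band, 118 x 74 x 59 mm high. Origin: centre of the underside.
- deburrer: Bystander: deburring tool with a yellow handle, lying flat, 160 mm long along its x.
Not all that is in view belongs to the job. Leave any green, orange or yellow look-alike of the bracket alone.

How it is judged:
At the end, for the whole second after the job is handed in: The bracket is at rest, flat on the plate, its foot edge within 2.5 mm of the fence at mid length and parallel to it within 0.022 rad, and its left end within 2.5 mm of the end stop's face (x of bracket in the frame of stop between -0.0325 and -0.027 m and y of bracket in the frame of stop between -0.0725 and -0.067 m and angle between the y axis of bracket and the y axis of stop, either way round below 0.022 rad and z of bracket in the frame of stop between -0.003 and 0.003 m and angle between bracket's own z axis and vertical below 0.03 rad and linear speed of bracket below 0.01 m/s); the robot touches nothing.
It fails at once if the bracket is lifted off the jig plate (over 5 mm) or tipped (over 0.12 rad) (z of bracket in the frame of stop above 0.005 m or angle between bracket's own z axis and vertical above 0.12 rad).
It fails at once if a bystander (drill, can, battery pack or deburring tool) is moved by more than 20 mm (distance of any of drill, can, battery, deburrer from where it was at the start of the episode above 0.02 m).
It also fails if it takes over 51 s, if anything falls off the work surface, if the arm or the gripper's body presses on something with over 40 N, if the wrist force passes 120 N, or if a joint passes its speed limit or range.

## Working session

There is one attempt and no reset: what is moved stays moved. The work goes in short steps, each a Python script; the robot and the scene stay as the last script left them, time stands still between calls to the robot, and variables do not carry over. Pictures are saved under pics/ and viewed, at most 10 in all, crops included, and the job is handed in when it is done.

```bash
mkdir -p pics; python3 - <<'E'
from cell import bot
import cv2
for c in("scene","top"):
    im=bot.camera(c); cv2.imwrite(f"pics/{c}0.png",im[:,:,::-1])
    for t in("jig","bush","stop","bracket","drill","can","battery","deburrer"):
        try:
            print(c,t,[([round(v) for v in d["bbox"]],round(d["confidence"],2)) for d in bot.search_frame(c,t)][:3])
        except Exception as e: print(c,t,e)
    k=bot.calibration(c);print(k)
print(bot.calibration("wrist"),bot.read_clock(),bot.read_tool_rot())
E
```

```text
scene jig [([193, 168, 159, 78], 0.84), ([228, 178, 53, 29], 0.68)]
scene bush [([194, 173, 158, 68], 0.94)]
scene stop [([313, 196, 14, 15], 0.61)]
scene bracket [([161, 137, 33, 32], 0.94), ([276, 240, 32, 55], 0.83), ([140, 243, 51, 52], 0.75)]
scene drill [([66, 123, 59, 94], 0.74)]
scene can [([402, 171, 33, 59], 0.67)]
scene battery [([360, 162, 42, 31], 0.81)]
scene deburrer [([123, 157, 15, 26], 0.58)]
{'mtx': array([[436.62263604,   0.        , 254.36975519],
       [  0.        , 436.62263604, 184.11406606],
       [  0.        ,   0.        ,   1.        ]]), 'k1': -0.029913295400970957, 'extrinsics': array([[ 0.03912865,  0.99913707,  0.01393065, -0.01384982],
       [ 0.55907185, -0.01033537, -0.82905479, -0.25442491],
       [-0.8281954 ,  0.04022802, -0.55899382,  1.72177059],
       [ 0.        ,  0.        ,  0.        ,  1.        ]])}
top jig [([152, 138, 163, 118], 0.65)]
top bush [([150, 140, 164, 114], 0.55)]
top stop [([222, 190, 53, 28], 0.72), ([174, 161, 14, 23], 0.71)]
top bracket [([204, 68, 34, 53], 0.96), ([318, 275, 47, 57], 0.86), ([220, 189, 57, 27], 
[... 530 characters left out ...]
894232 ,  1.09338097],
       [ 0.        ,  0.        ,  0.        ,  1.        ]])}
{'mtx': array([[311.42733618,   0.        , 251.78440557],
       [  0.        , 311.42733618, 189.27194002],
       [  0.        ,   0.        ,   1.        ]]), 'k1': 0.021641380681326552, 'hand_eye': array([[ 2.03343963e-04, -9.49005015e-01, -3.15260907e-01,
         8.09664967e-02],
       [ 9.99999579e-01, -8.89806733e-05,  9.12853374e-04,
        -3.14139180e-04],
       [-8.94354558e-04, -3.15260960e-01,  9.49004598e-01,
        -1.81879983e-01],
       [ 0.00000000e+00,  0.00000000e+00,  0.00000000e+00,
         1.00000000e+00]])} 0.9 [ 1.87057793e-05  9.91834288e-01  1.27533311e-01 -5.03518157e-06]
```

View pics/scene0.png

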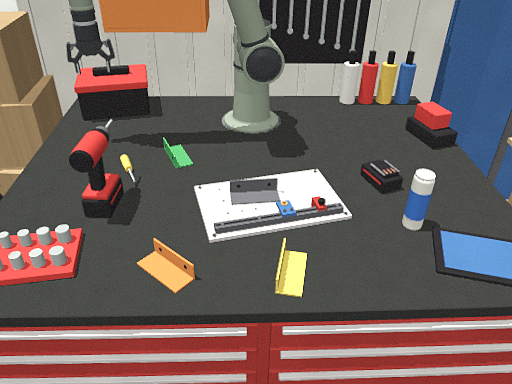

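View pics/top0.png

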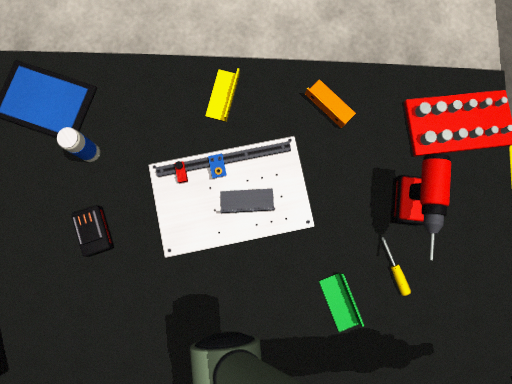

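The scene view shows the dark bracket on the white jig plate at about (254,190), with the red stop at (319,203). In the top view the bracket is at (247,201), the stop at (181,173) and the blue bush plate at (217,167). The green, orange and yellow brackets are decoys. Next I'll enlarge the top view to measure it.

```bash
cat > h.py <<'E'
import numpy as np, cv2
from cell import bot
def ray(cam,px,T=None):
    """camera centre and world ray; T: tool pose 4x4 for the wrist"""
    k=bot.calibration(cam)
    u=cv2.undistortPoints(np.array([[px]],float),k["mtx"],np.array([k["k1"],0,0,0.]))[0,0]
    M=T@k["hand_eye"] if cam=="wrist" else np.linalg.inv(k["extrinsics"])
    return M[:3,3],M[:3,:3]@np.array([u[0],u[1],1])
def at(cam,px,z,T=None):
    o,d=ray(cam,px,T); return (o+d*(z-o[2])/d[2])[:2]
def proj(cam,P,T=None):
    k=bot.calibration(cam)
    E=np.linalg.inv(T@k["hand_eye"]) if cam=="wrist" else k["extrinsics"]
    p=(E[:3,:3]@np.atleast_2d(P).T).T+E[:3,3]
    return cv2.projectPoints(p,np.zeros(3),np.zeros(3),k["mtx"],np.array([k["k1"],0,0,0.]))[0][:,0]
def toolT():
    from scipy.spatial.transform import Rotation as R
    T=np.eye(4);q=bot.read_tool_rot();T[:3,:3]=R.from_quat([*q[1:],q[0]]).as_matrix();T[:3,3]=bot.read_position();return T
E
python3 - <<'E'
from h import *
for n,p in dict(tl=(149,164),tr=(295,137),br=(314,227),bl=(166,257)).items(): print(n,at("top",p,.012))
im=cv2.imread("pics/top0.png")[125:265,140:325]
cv2.imwrite("pics/topc.png",cv2.resize(im,None,fx=4.3,fy=4.28,interpolation=cv2.INTER_CUBIC))
E
```

```text
tl [0.63051379 0.25591333]
tr [ 0.71820507 -0.13345177]
br [ 0.47579027 -0.18744238]
bl [0.38690621 0.19721028]
```

View pics/topc.png

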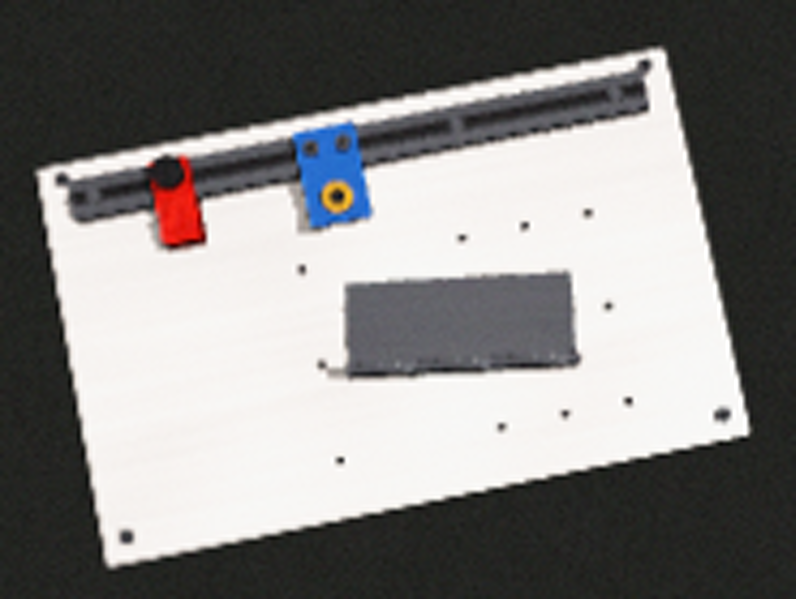

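The enlargement shows the plate corners at (38,170), (662,47), (749,435) and (108,567), the stop's near right top corner at (205,240), and the bracket's foot at (346,284)–(570,271) with its flange top along (348,375)–(578,362). I'll fit the poses to these points.

```bash
python3 - <<'E'
from h import *
from scipy.optimize import least_squares
full=lambda c:(140+(c[0]+.5)/(796/185)-.5,125+(c[1]+.5)/(599/140)-.5)
def Rz(a): return np.array([[np.cos(a),-np.sin(a)],[np.sin(a),np.cos(a)]])
def fit(model,pix,z0,x0):
    P=np.array(model,float);px=np.array([full(p) for p in pix])
    def w(s): return np.c_[P[:,:2]@Rz(s[2]).T+s[:2],P[:,2]+z0]
    r=least_squares(lambda s:(proj("top",w(s))-px).ravel(),x0);print(r.x,np.abs(r.fun).max());return r.x
j=fit([(.125,.2,.012),(.125,-.2,.012),(-.125,-.2,.012),(-.125,.2,.012)],[(38,170),(662,47),(749,435),(108,567)],0,[.55,.03,.2])
b=fit([(.03,.07,.005),(.03,-.07,.005),(-.03,.07,.045),(-.03,-.07,.045)],[(346,284),(570,271),(348,375),(578,362)],.012,[.5,.0,.05])
inj=lambda p:Rz(j[2]).T@(np.array(p)-j[:2])
print("br in jig",inj(b[:2]),b[2]-j[2])
print("stop near right corner in jig",inj(at("top",full((205,240)),.044)),"bush",inj(at("top",full((337,197)),.042)))
for n,p,z in(("drill",(410,200),.03),("drilltop",(437,205),.2),("bit",(432,258),.19),("can",(70,138),.16),("bat",(92,230),.059),("deb",(400,280),.02)):print(n,at("top",p,z))
E
```

```text
[0.55391655 0.03547471 0.23216077] 0.5779268865524045
[ 0.53961635 -0.00732758  0.08623584] 0.9793260092917535
br in jig [-0.02376454 -0.03836377] -0.1459249237710249
stop near right corner in jig [0.05488637 0.10222282] bush [0.06544776 0.0196898 ]
drill [ 0.55320081 -0.44161154]
drilltop [ 0.52253277 -0.438125  ]
bit [ 0.40302349 -0.4277392 ]
can [0.65874723 0.4131143 ]
bat [0.4489697  0.37833388]
deb [ 0.34259117 -0.41482734]
```

```bash
cat >> h.py <<'E'
J=np.array([0.55391655,0.03547471]); A=0.23216077
RJ=np.array([[np.cos(A),-np.sin(A)],[np.sin(A),np.cos(A)]])
Q=[0,np.cos(A/2),np.sin(A/2),0]
def jw(x,y,h):
    """jig x, y and height above the plate -> world"""
    return [*(RJ@[x,y]+J),.012+h]
def where():
    p=np.array(bot.read_position());return np.r_[RJ.T@(p[:2]-J),p[2]-.012].round(4)
def snap(cam,n):
    T=toolT();cv2.imwrite(f"pics/{n}.png",bot.camera(cam)[:,:,::-1]);np.save(f"pics/{n}.npy",T)
E
python3 - <<'E'
from h import *
p=bot.read_position()
bot.move_linear([p[0],p[1],.34],speed=.3)
bot.move_pose([.36,0,.34],Q)
bot.move_pose(jw(-.098,-.038,.05),Q)
print(bot.read_clock(),bot.read_gripper_width(),where())
print(bot.move_linear(jw(-.098,-.038,-.006),speed=.06,until_force=5),where())
print(bot.move_linear(jw(-.01,-.038,-.006),speed=.06,until_force=12),where(),bot.read_ft_force())
snap("wrist","w1");snap("top","t1");print(bot.read_clock())
E
```

```text
4.7583 1.0022451456726833 [-0.0972 -0.0386  0.0509]
False [-0.0977 -0.0381 -0.0057]
False [-0.0104 -0.0379 -0.006 ] [ 0.09317911 -0.93803776  0.37585897]
7.5583
```

View pics/w1.png

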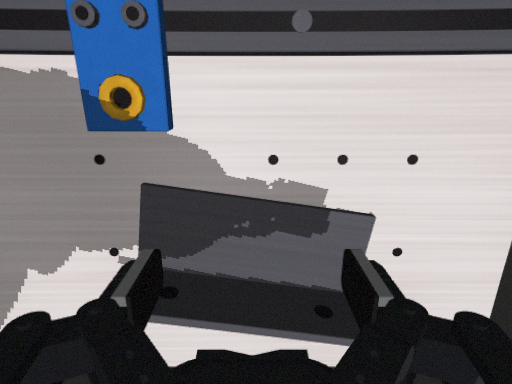

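The wrist view shows the foot's far edge at (143,184)–(374,215), still skewed. The fingers at (150,285) and (365,285) are drawn over the flange, so I need to check where things really are.

```bash
python3 - <<'E'
from h import *
T=np.load("pics/w1.npy")
f=lambda P:proj("wrist",(T[:3,:3]@np.array(P).T).T+T[:3,3],T).round().tolist()
print("tips",f([(x,y,-.013) for x in(-.011,.011) for y in(-.0425,.0425)]))
print(RJ.T@(at("wrist",(143,184),.017,T)-J),RJ.T@(at("wrist",(374,215),.017,T)-J))
print(RJ.T@(at("wrist",(145,318),.057,T)-J),RJ.T@(at("wrist",(358,345),.057,T)-J))
im=cv2.imread("pics/t1.png")[125:265,140:325]
cv2.imwrite("pics/t1c.png",cv2.resize(im,None,fx=4.3,fy=4.28,interpolation=cv2.INTER_CUBIC))
E
```

```text
tips [[182.0, 245.0], [322.0, 245.0], [179.0, 212.0], [325.0, 212.0]]
[0.01702332 0.02455745] [-0.00225642 -0.11022316]
[-0.04198386  0.01663734] [-0.0592654  -0.09367989]
```

View pics/t1c.png

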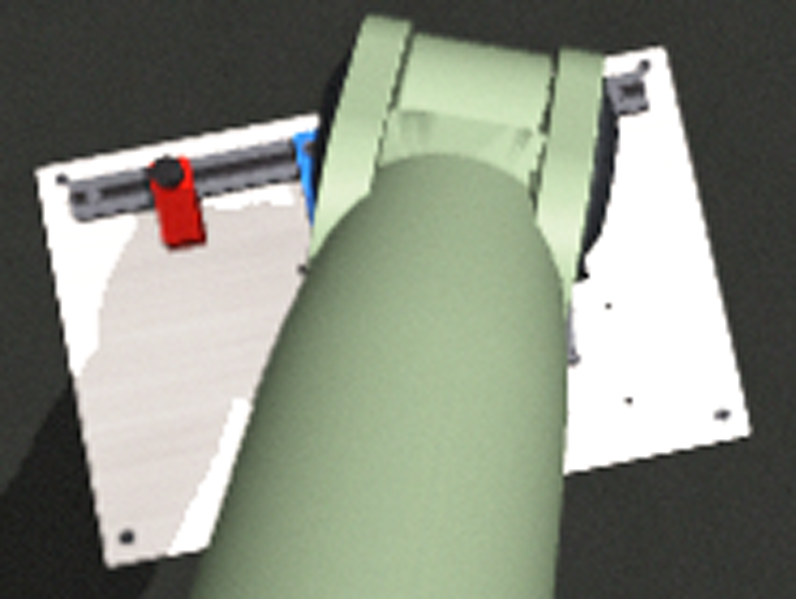

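```bash
python3 - <<'E'
from h import *
T=np.load("pics/w1.npy")
print("bush",RJ.T@(at("wrist",(122,97),.042,T)-J),"fence",RJ.T@(at("wrist",(300,54),.012,T)-J),T[:3,3])
print(where(),bot.read_joint_positions(),bot.read_gripper_width(),bot.read_clock())
snap("scene","s1");im=cv2.imread("pics/s1.png")[110:240,185:360]
cv2.imwrite("pics/s1c.png",cv2.resize(im,None,fx=4.5,fy=4.5,interpolation=cv2.INTER_CUBIC))
E
```

```text
bush [0.06560335 0.02021619] fence [ 0.08599378 -0.06277487] [ 0.55254689 -0.00384208  0.0059955 ]
[-0.0103 -0.038  -0.006 ] [-1.40564774e-01  5.23060306e-01 -4.17216572e-01  6.30713823e-01
 -2.00787953e-05  2.76904358e+00] 1.0023463600536684 7.5583
```

View pics/s1c.png

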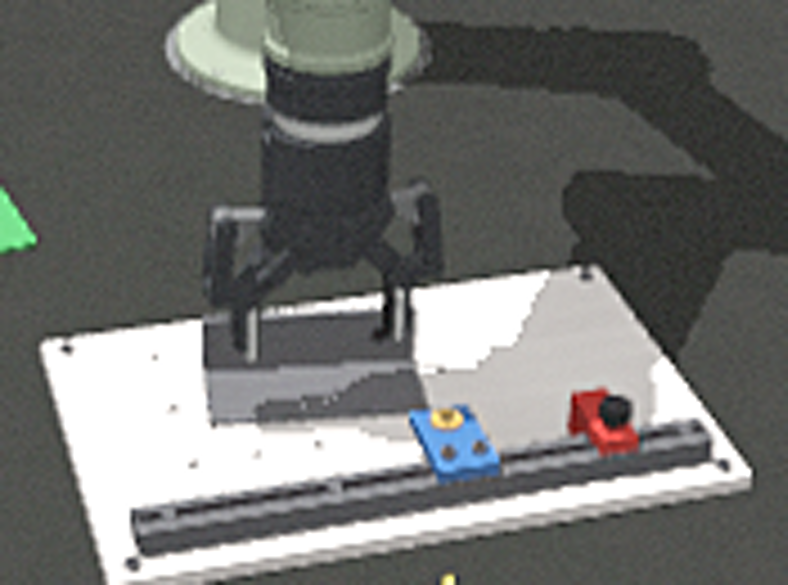

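The fingers turn out to be in front of the flange and above the foot. I'll triangulate the tips.

```bash
python3 - <<'E'
from h import *
T=np.load("pics/w1.npy")
def tri(a,b):
    (o1,d1),(o2,d2)=a,b
    s=np.linalg.lstsq(np.c_[d1,-d2],o2-o1,rcond=None)[0]
    p,q=o1+s[0]*d1,o2+s[1]*d2;return (np.r_[RJ.T@((p+q)[:2]/2-J),(p+q)[2]/2-.012]).round(4),np.linalg.norm(p-q).round(4)
S=lambda c,r:ray("scene",(185+c/4.5,110+r/4.5))
print("right",tri(ray("wrist",(345,252),T),S(252,360)),"left",tri(ray("wrist",(160,252),T),S(400,338)))
for h in(.0,.007,.02,.04,.06): print(h,[((p-[185,110])*4.5).round().tolist() for p in proj("scene",[jw(-.01,-.038-.043,h),jw(-.01,-.038+.043,h)])])
b=lambda x,y,z:[*(np.array([[np.cos(.086),-np.sin(.086)],[np.sin(.086),np.cos(.086)]])@[x,y]+[.5396,-.0073]),.012+z]
print(((proj("scene",[b(.03,.07,.005),b(.03,-.07,.005),b(-.03,.07,.045),b(-.03,-.07,.045)])-[185,110])*4.5).round().tolist())
E
```

```text
right (array([-0.005 , -0.0826,  0.0445]), np.float64(0.0012)) left (array([-0.0032,  0.0089,  0.0463]), np.float64(0.0071))
0.0 [[253.0, 413.0], [383.0, 394.0]]
0.007 [[253.0, 405.0], [383.0, 385.0]]
0.02 [[253.0, 388.0], [384.0, 368.0]]
0.04 [[253.0, 362.0], [385.0, 342.0]]
0.06 [[253.0, 335.0], [386.0, 316.0]]
[[428.0, 406.0], [208.0, 420.0], [415.0, 302.0], [199.0, 314.0]]
```

The open tips are about 45 mm above the plate and passed over the flange, so the bracket hasn't moved. I'll go up and back, and compare the tips shut and open in one picture.

```bash
python3 - <<'E'
from h import *
bot.move_linear(jw(-.0103,-.038,.03),speed=.15)
bot.move_linear(jw(-.105,-.038,.03),speed=.2)
print(where(),bot.read_gripper_width())
o=[]
for n,g in(("o",None),("h",.5),("c",0.)):
    if g is not None: bot.set_gripper(g)
    snap("scene","s2"+n);snap("wrist","w2"+n)
    s=cv2.imread(f"pics/s2{n}.png")[100:200,215:305]
    o.append(np.vstack([cv2.resize(s,(266,296),interpolation=cv2.INTER_CUBIC),cv2.resize(cv2.imread(f"pics/w2{n}.png")[144:],(266,125))]))
cv2.imwrite("pics/m2.png",np.hstack(o));print(where(),bot.read_gripper_width(),bot.read_clock())
P=[jw(-.105,-.038,.03),jw(-.105,-.038,.05),jw(-.105,-.038,.07)]
print(((proj("scene",P)-[215,100])*2.96).round().tolist(), (proj("wrist",P,np.load("pics/w2c.npy"))).round().tolist())
E
```

```text
[-0.104  -0.0384  0.0299] 1.0029773622171354
[-0.105 -0.038  0.03 ] -0.0009291326307928887 9.9
[[96.0, 218.0], [96.0, 201.0], [96.0, 184.0]] [[252.0, 220.0], [252.0, 234.0], [252.0, 252.0]]
```

View pics/m2.png

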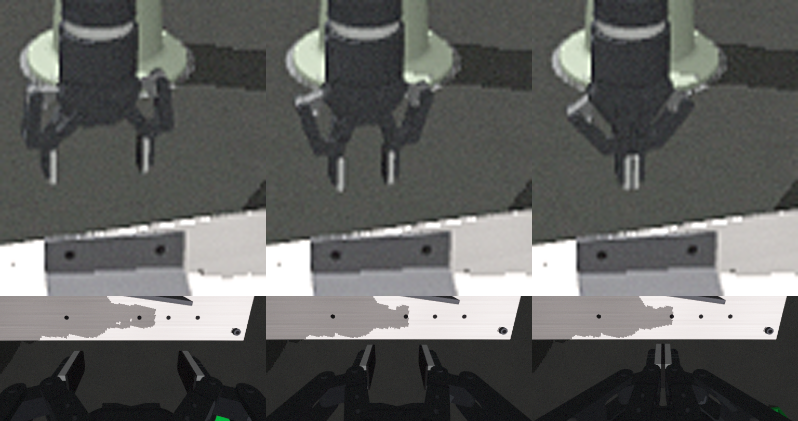

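Shut, the tips sit about 30–36 mm short of the stated TCP. I'll get the exact offset by touching the plate gently, then push.

```bash
python3 - <<'E'
from h import *
bot.move_linear(jw(-.105,-.038,-.015),speed=.1,until_force=4)
print(where())
print(bot.move_linear(jw(-.105,-.038,-.055),speed=.025,until_force=4),where(),bot.read_ft_force(),bot.read_clock())
p=where();bot.move_linear(jw(p[0],p[1],p[2]+.01),speed=.1)
print(bot.read_clock())
E
```

```text
[-0.1049 -0.038  -0.0149]
True [-0.1051 -0.038  -0.04  ] [-0.75682498 -0.74057744  6.11745715] 11.5
11.75
```

```bash
python3 - <<'E'
from h import *
bot.set_gripper(1.0)
print(bot.move_linear(jw(-.105,-.038,-.046),speed=.06,until_force=4),where())
for x,v,f in((-.01,.06,15),(.025,.015,9)):
    print(bot.move_linear(jw(x,-.038,-.046),speed=v,until_force=f),where(),np.round(bot.read_ft_force(),1),bot.read_clock())
snap("wrist","w3");snap("scene","s3")
im=cv2.imread("pics/s3.png")[110:240,185:360]
cv2.imwrite("pics/m3.png",np.hstack([cv2.resize(im,(404,300),interpolation=cv2.INTER_CUBIC),cv2.resize(cv2.imread("pics/w3.png"),(396,300))]))
E
```

```text
False [-0.1057 -0.0377 -0.0466]
False [-0.0099 -0.038  -0.0459] [-0.7  0.  -0.9] 14.6833
True [ 0.0134 -0.0377 -0.0465] [0.3 0.  1. ] 16.2
```

View pics/m3.png

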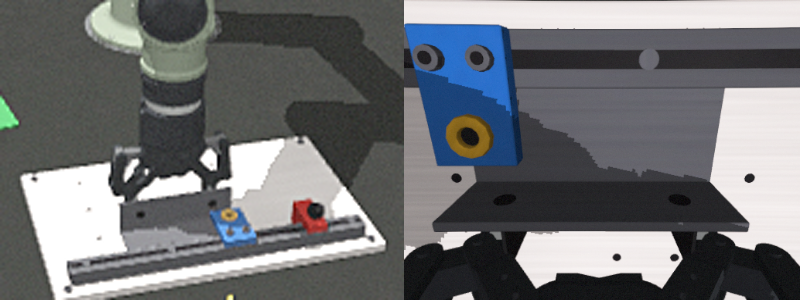

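The bracket is now flush on the fence: the foot edge lies along it and the flange is parallel, and the stop position of 0.0134 m is as expected. Next I'll push its right end towards the stop with the fingers shut, then press it to the fence again.

```bash
python3 - <<'E'
from h import *
T=np.load("pics/w3.npy");print("right end",RJ.T@(at("wrist",(414,111),.017,T)-J))
bot.move_linear(jw(-.01,-.038,-.046),speed=.1)
bot.move_linear(jw(-.01,-.038,.03),speed=.2)
bot.set_gripper(0.)
bot.move_linear(jw(.047,-.15,.03),speed=.2)
print(bot.move_linear(jw(.047,-.15,-.038),speed=.08,until_force=4),where(),bot.read_clock())
for y,v,f in((-.075,.05,15),(-.035,.015,9)):
    print(bot.move_linear(jw(.047,y,-.038),speed=v,until_force=f),where(),np.round(bot.read_ft_force(),1),bot.read_clock())
snap("wrist","w4")
E
```

```text
right end [ 0.08464352 -0.1030668 ]
False [ 0.0475 -0.1503 -0.0375] 19.7417
False [ 0.0471 -0.075  -0.038 ] [ 0.5 -1.5  0.3] 21.3917
True [ 0.0467 -0.0429 -0.0382] [-0.2 -1.5  1. ] 23.425
```

```bash
python3 - <<'E'
from h import *
bot.move_linear(jw(.047,-.06,-.038),speed=.1)
bot.move_linear(jw(.02,-.075,.03),speed=.2)
bot.move_linear(jw(-.06,.0,.045),speed=.2)
snap("wrist","w5");print(bot.read_clock())
cv2.imwrite("pics/m5.png",cv2.resize(cv2.imread("pics/w5.png"),(800,600),interpolation=cv2.INTER_CUBIC))
E
```

```text
25.0667
```

View pics/m5.png

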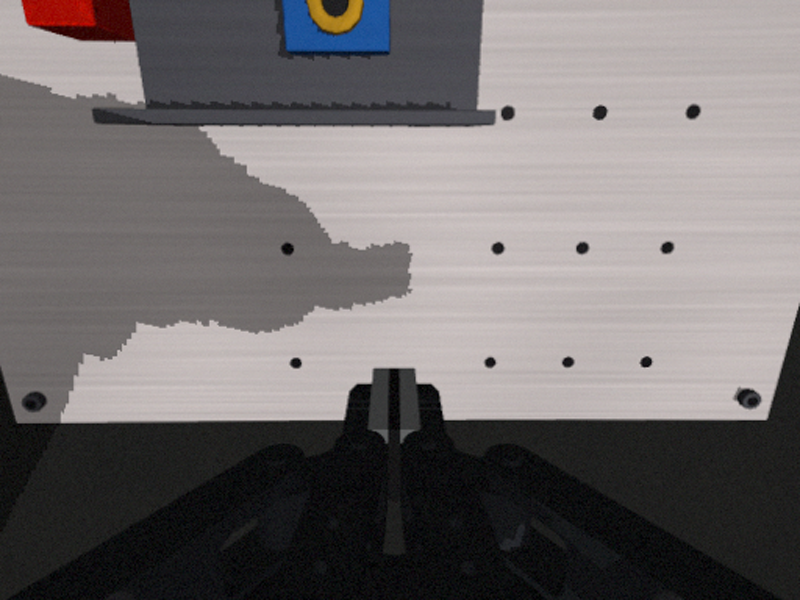

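The bracket's left end (135,40) touches the red stop's face, and the flange edge at (93–495,124) is level, parallel to the fence. I'll give it a final light press to the fence, then check from above.

```bash
python3 - <<'E'
from h import *
bot.set_gripper(1.0)
bot.move_linear(jw(-.03,.030,.02),speed=.2)
print(bot.move_linear(jw(-.03,.030,-.046),speed=.08,until_force=4),where())
for x,v,f in((.004,.05,6),(.022,.015,8)):
    print(bot.move_linear(jw(x,.030,-.046),speed=v,until_force=f),where(),bot.read_clock())
bot.move_linear(jw(-.02,.030,-.046),speed=.1)
bot.move_linear(jw(-.02,.030,.06),speed=.2)
bot.move_linear(jw(-.02,.030,.10),speed=.2)
snap("wrist","w6");print(bot.read_clock(),bot.read_ft_force())
cv2.imwrite("pics/m6.png",cv2.resize(cv2.imread("pics/w6.png")[:290],(800,453),interpolation=cv2.INTER_CUBIC))
E
```

```text
False [-0.0295  0.0299 -0.0456]
False [ 0.0035  0.0301 -0.0462] 28.0583
True [ 0.0129  0.0301 -0.0465] 28.825
30.3833 [-1.68649049 -0.36244616 -0.73980437]
```

View pics/m6.png

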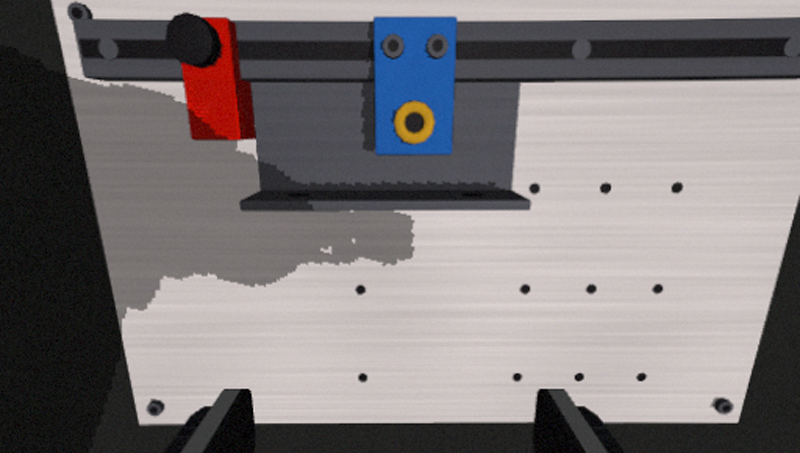

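The last view shows the foot edge on the fence at row 80 along its whole length. The left end, at about (256,138), meets the base of the stop's face, and the arm is clear.

```bash
python3 - <<'E'
from h import *
print(bot.close_job(),bot.read_clock())
E
```

```text
the job is handed in; nothing more can be done
the job is handed in; nothing more can be done
```

I pushed the bracket flush to the fence and up against the red stop, came away clear and handed the job in about 30 s into the 51 s limit; the last camera view shows it seated, but the hand-in gave no verdict.

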